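# Screw the stopper into the food flask by feel

## Task

Close the food flask with its black screw stopper: set the stopper upright in the neck, back it off anticlockwise under light pressure until you feel it drop into the thread, then screw it in clockwise until its shoulder is fully home on the rim, and let go. Never force it or press hard on the flask, and leave the things around it alone.

Things in the scene. Friction and masses are not known exactly. Their poses are not given: they have to be found in the camera images.
- flask: Squat green insulated flask with a steel neck, 94 mm wide, 120 mm high, on a non-slip foot: it neither moves nor turns. Origin at the centre of its underside on the worktop, z up.
- flask_rim (a point): Centre of the flask's mouth at rim height, z up. Neck 63 mm wide outside, mouth 47 mm; clear bore between the thread ridges 36 mm. The screwed-in stopper's shoulder rests on this rim: stopper_grip is then 18 mm above this point.
- flask_landing (a point): On the neck's axis, 4 mm below the rim: level landing ring, which the lugs first rest on (shoulder 12.5 mm above the rim). It has three gaps 120 deg apart, the thread starts; their angle differs each time, is unmarked and unrelated to any listed frame. Turned anticlockwise (from above), the lugs reach a gap within 120 deg, then a blunt stop 3 mm high; turned clockwise they jam on that stop before the gap.
- flask_start (a point): On the neck's axis, 10 mm below the rim: height of the lugs once dropped through the gaps into the thread (shoulder about 5 mm above the rim). From there clockwise turning draws the stopper down 4.5 mm per rad (1.4 mm axial play); it turns with under 0.15 N m, its shoulder meets the rim after about 1 rad and it is tight (0.2 N m is enough) after 1.3 to 1.7 rad.
- stopper_grip (a point): Loose stopper: centre of its grip, on the axis, z up. Grip: black ribbed round knob, 54 mm in diameter and 36 mm high (18 mm above and below this point); its flat underside is the shoulder. At first it stands on its spigot on the worktop.
- stopper: The stopper, 58 mm high, about 0.09 kg; origin at the centre of the spigot's underside, 40 mm below stopper_grip. Grey spigot under the shoulder: 34 mm in diameter, 22 mm long, nose tapered to 25 mm, with three lugs 120 deg apart, 4 mm thick, reaching 20.8 mm from the axis, their axes 14.5 mm below the shoulder.
- mill_mid (a point): Bystander: glass salt shaker with grey dome top, 44 mm wide, 90 mm high; point half-way up.
- spice_mid (a point): Bystander: spice jar with a red cap, 45 mm wide, 106 mm high; point half-way up.
- tin_mid (a point): Bystander: blue tea tin, 64 x 90 x 62 mm high; point half-way up.
- glass_mid (a point): Bystander: clear tumbler, 75 mm wide, 90 mm high; point half-way up.

How it is judged:
On the way:
1. the stopper has dropped upright into a thread start (shoulder less than 7.5 mm above the rim) (horizontal distance between stopper_grip and flask_rim below 0.003 m and angle between stopper_grip's own z axis and vertical below 0.06 rad and z of stopper_grip in the frame of flask_rim below 0.0255 m), for 0.1 s.
At the end, for the whole second after the job is handed in: The stopper is screwed home: its shoulder at most 1 mm above the flask's rim, axis within 3 mm of the neck's and upright within 0.06 rad, at rest and released (horizontal distance between stopper_grip and flask_rim below 0.003 m and angle between stopper_grip's own z axis and vertical below 0.06 rad and z of stopper_grip in the frame of flask_rim below 0.019 m and linear speed of stopper below 0.01 m/s); the robot touches nothing.
It fails at once if the stopper is forced before it is home: more than 45 N between stopper and flask while its shoulder is over 2 mm above the rim (z of stopper_grip in the frame of flask_rim above 0.02 m and contact force between stopper and flask above 45 N).
It fails at once if the stopper is overtightened: more than 90 N between stopper and flask (contact force between stopper and flask above 90 N).
It fails at once if the stopper is tipped over (more than 0.5 rad) (angle between stopper_grip's own z axis and vertical above 0.5 rad).
It fails at once if a bystander is moved more than 15 mm (distance of any of mill_mid, spice_mid, tin_mid, glass_mid from where it was at the start of the episode above 0.015 m).
It also fails if it takes over 58 s, if anything falls off the work surface, if the arm or the gripper's body presses on something with over 40 N, if the wrist force passes 120 N, or if a joint passes its speed limit or range.

## Robot

A 7-joint arm with a two-finger parallel gripper is mounted at the origin on a cart in front of the work surface, level with it; the furniture and walls round the work are solid. World frame = base frame: x ahead of the robot, y to its left, z up, the work surface at z = 0. Lengths are in m, angles in rad, forces in N, time in s.
With the tool pointing down it reaches from about 0.4 to 0.85 m from the base axis. Payload 4.5 kg.
Tool frame: the origin (TCP) lies between the finger pads; the fingertips stand r.tip_reach ahead of it and the grasp point (between the pads) lies 11 mm behind it (r.tip_reach is the distance from the TCP to the fingertips, in m); z points along the fingers, y is the line along which they close (so a half turn about z gives the same grasp; the last joint's range is limited). The gripper opens to 88 mm and grips with 3 to 60 N. Pads are 18 mm wide; open, the fingers measure 123 mm over their backs; the gripper's body (75 mm by 187 mm) begins 45 mm behind the grasp point.
Start: joints at [-1.24, 0.689, -0.195, 1.565, 0.157, 0.902, -0.215], TCP at [0.183, 0.598, 0.222] pointing down, gripper open.
Joint ranges: [-3.01, 3.01], [-0.46, 2.08], [-1.47, 1.51], [0.13, 2.56], [-1, 4.14], [0.04, 2.09], [-2.66, 2.66]. Speed limits (rad/s): [2.57, 2.57, 3.14, 3.14, 3.14, 3.14, 3.14].

## Interface

Orientations are given as a unit quaternion [x, y, z, w].
In Python, from plant import r, vision, workorder gives the robot as it stands.
- The arm moves only by the tool drive_tool, never from a script. Its argument "targets" is a list of rows, each an object of numbers: "tx", "ty", "tz": the shift along the world's x, y, z in units of 0.03 m (1.0 is 0.03 m); "wx", "wy", "wz": the turn, a rotation vector about the world's x, y, z in units of 60 degrees (1.0 is 60 degrees); "claw": the opening, from -1 (shut) to 1 (fully open). A call has exactly 8 rows; each row shifts and turns the commanded pose from where the row before left it; what a row does not reach is not made up. A row lasts 1/10 s, in which the tool goes at most 50 mm and 8.59 degrees, less where a joint would pass 70% of its speed; a pose out of reach is approached as far as the arm can. A call with a number of a shift or a turn outside -1 to 1 is refused whole. A call with a gripper value outside its range is refused whole. The fingers move at their own pace and stop on an object; "force" is the grip in N (left out, the last holds). Time passes only in rows, so rows that do not move let the fingers close, or fill a call up. It gives the time, the measured TCP pose, the force, the opening and the grip force at its end, in the units of the state.
- r.get_state(): the state, without advancing time (a new reading comes with each control period).
- vision.snapshot(name): name is "side" or "top"; returns a dict with "image" (384x512x3 uint8, blue, green, red), "range_z" (384x512 float32, m along the optical axis (not along the pixel's ray), 0 where there is no reading), "K" (3x3 intrinsics, pixels), "cam_to_world" (4x4, takes a point from camera to world coordinates). Camera axes: x right, y up, looking along -z (the intrinsics and any distortion apply to the point x, -y, -z); pixel columns grow to the right and rows downward; lengths in m; the calibration is good to about 2 mm. A picture is of the moment at which its call begins.
- workorder.finish_job(): hands the job in; it is judged then, once.
The state is a dict: "clock": time; "q": joint angles; "qd": joint speeds; "joint_torque": joint torques, N m; "tool_pos": TCP position; "eef_rot": TCP orientation; "contact_force": force on the tool from outside, world axes, zero at the start; "moment": the same for the moment, N m; "opening": opening from 0.0 (shut) to 1.0 (fully open); "finger_force": force on a finger pad.
Only numpy, scipy, OpenCV 4.12 (cv2) and the standard library are available. Lean on these libraries where they do the work, as an engineer would, in place of code of your own. Each camera call takes 0.05 s, during which the arm holds its last target. There are 200 camera calls.

## Working session

There is one attempt and no reset: what is moved stays moved. The work goes in short steps, Python scripts to look and compute and a tool call to move; the robot and the scene stay as the last step left them, time stands still between calls to the robot, and variables do not carry over. Pictures are saved under pics/ and viewed, at most 10 in all, crops included, and the job is handed in when it is done.

Besides the shell and the picture viewer there is one more tool, called after ">>>" by a JSON object that holds its "op" and its "data", one argument or row to a line. drive_tool: Moves the arm, as the interface text tells. Its arguments: {"type":"object","properties":{"targets":{"type":"array","items":{"type":"object","properties":{"tx":{"type":"number"},"ty":{"type":"number"},"tz":{"type":"number"},"wx":{"type":"number"},"wy":{"type":"number"},"wz":{"type":"number"},"claw":{"type":"number"}}}},"force":{"type":"number"}},"required":["targets"]}

```bash
mkdir -p pics; ls
cat > h.py <<'E'
from plant import r, vision, workorder
import numpy as np, cv2
def pts(s):
    z=s["range_z"];K=s["K"];v,u=np.mgrid[:z.shape[0],:z.shape[1]]
    x=(u-K[0,2])/K[0,0]*z;y=(v-K[1,2])/K[1,1]*z
    P=np.stack([x,-y,-z,np.ones_like(z)],-1)@np.array(s["cam_to_world"]).T
    P[z==0]=np.nan
    return P[...,:3]
def ray(s,u,v,h):
    K=s["K"];M=np.array(s["cam_to_world"]);d=M[:3,:3]@[(u-K[0,2])/K[0,0],-(v-K[1,2])/K[1,1],-1]
    o=M[:3,3];return o+d*(h-o[2])/d[2]
E
python3 - <<'E'
from h import *
st=r.get_state();print(r.tip_reach,{k:np.round(v,3) for k,v in st.items()})
for n in("side","top"):
    s=vision.snapshot(n);cv2.imwrite(f"pics/{n}0.png",s["image"]);print(n,s["K"].round(1).tolist(),np.round(s["cam_to_world"],3).tolist(),[k for k in s])
E
```

```text
pics
0.008 {'clock': np.float64(0.0), 'q': array([-1.24 ,  0.69 , -0.195,  1.566,  0.157,  0.902, -0.215]), 'qd': array([-0.001,  0.   ,  0.002,  0.   ,  0.002, -0.001,  0.   ]), 'joint_torque': array([-1.0000e-03, -5.2757e+01, -1.2670e+00, -1.5343e+01, -5.3000e-02,
        7.0000e-03,  0.0000e+00]), 'tool_pos': array([0.183, 0.597, 0.222]), 'eef_rot': array([ 0.148,  0.989, -0.001, -0.   ]), 'contact_force': array([-0.003, -0.459, -0.296]), 'moment': array([0.028, 0.034, 0.053]), 'finger_force': np.float64(0.0), 'opening': np.float64(1.0)}
side [[395.6, 0.0, 254.4], [0.0, 395.6, 189.6], [0.0, 0.0, 1.0]] [[-0.979, 0.11, -0.174, 0.387], [-0.206, -0.537, 0.818, 0.395], [-0.003, 0.836, 0.549, 0.606], [0.0, 0.0, 0.0, 1.0]] ['image', 'range_z', 'K', 'cam_to_world']
top [[358.7, 0.0, 257.3], [0.0, 358.7, 195.0], [0.0, 0.0, 1.0]] [[0.014, 0.994, -0.112, 0.47], [-1.0, 0.016, 0.012, -0.327], [0.014, 0.112, 0.994, 0.949], [0.0, 0.0, 0.0, 1.0]] ['image', 'range_z', 'K', 'cam_to_world']
```

View pics/side0.png

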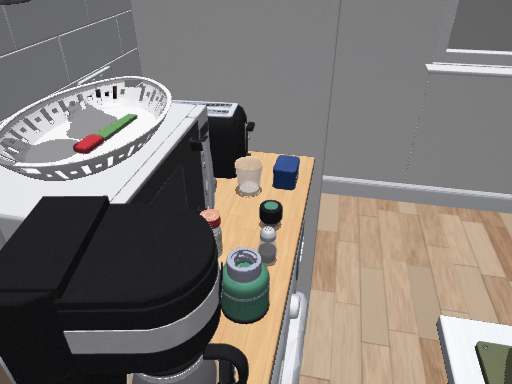

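View pics/top0.png

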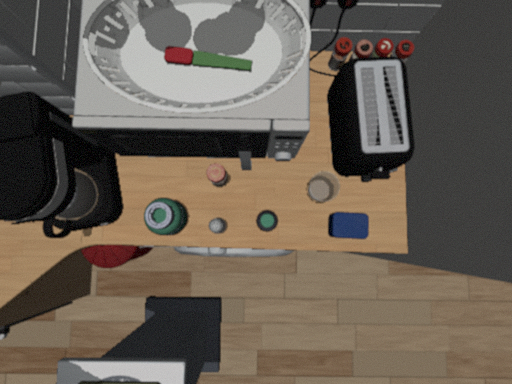

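The side view shows the flask with its mouth at about (244,258), the black stopper at (270,210), the mill at (267,240) and the spice jar at (212,225). In the top view the flask mouth is at (160,215), the stopper at (266,220), the mill at (217,225), the spice jar at (217,173), the glass at (320,188) and the tin at (349,225).

Run:
```python
from h import *
from scipy.ndimage import label
s=vision.snapshot("top");P=pts(s);z=P[...,2]
def comp(P,u0,u1,v0,v1,a,b):
    m=np.zeros(P.shape[:2],bool);m[v0:v1,u0:u1]=True
    m&=(P[...,2]>a)&(P[...,2]<b);Q=P[m]
    if len(Q)==0: return print("none")
    (c),rad=cv2.minEnclosingCircle(Q[:,:2].astype(np.float32)*1000)
    v,u=np.nonzero(m)
    print(len(Q),"circ mm",np.round(c,1),round(rad,1),"mean",Q.mean(0).round(4),"zmax",np.percentile(Q[:,2],[50,99]).round(3),"px",u.mean().round(1),v.mean().round(1))
print("table",np.median(z[235:245,120:400][:, :]))
for n,b,h in [("flask",(135,192,190,240),(.112,.126)),("stopper",(250,285,203,236),(.05,.064)),("mill",(205,230,212,238),(.03,.12)),("spice",(204,232,158,190),(.03,.12)),("glass",(303,336,172,206),(.03,.12)),("tin",(325,372,208,242),(.05,.075)),("handle",(232,262,145,172),(.05,.6)),("oven",(90,300,125,150),(.05,.6)),("coffee",(0,122,160,235),(.05,.6))]:
    print(n,end=" ");comp(P,*b,*h)
for v in range(100,250,10): print(v,np.round(z[v,[130,160,190,220,245,266,290,320]],2), P[v,266,0].round(3))
S=vision.snapshot("side");Q=pts(S)
for n,b,h in [("flask",(215,275,240,325),(.112,.126)),("stopper",(255,287,195,226),(.05,.064)),("stopside",(255,287,195,230),(.02,.055))]:
    print("side",n,end=" ");comp(Q,*b,*h)
```

```text
table nan
flask 381 circ mm [ 515.  -109.8] 31.4 mean [ 0.5151 -0.1101  0.119 ] zmax [0.119 0.124] px 158.3 214.4
stopper 370 circ mm [ 509.  -362.9] 27.4 mean [ 0.509  -0.3627  0.0587] zmax [0.059 0.063] px 266.8 219.8
mill 236 circ mm [ 495.4 -239.5] 21.3 mean [ 0.4943 -0.2424  0.0728] zmax [0.083 0.091] px 217.5 224.8
spice 363 circ mm [ 619.3 -237.8] 22.6 mean [ 0.6154 -0.2401  0.0963] zmax [0.106 0.111] px 216.9 173.9
glass 345 circ mm [ 592.9 -500. ] 37.2 mean [ 0.6    -0.5061  0.0647] zmax [0.066 0.092] px 324.7 184.0
tin 941 circ mm [ 500.5 -569.3] 50.0 mean [ 0.5002 -0.5682  0.0627] zmax [0.063 0.066] px 349.9 224.5
handle 471 circ mm [ 667.7 -309.8] 36.8 mean [ 0.6528 -0.3111  0.1552] zmax [0.147 0.25 ] px 246.3 153.6
oven 5224 circ mm [ 676.8 -191.8] 243.5 mean [ 0.6735 -0.2016  0.2087] zmax [0.221 0.272] px 194.6 137.0
coffee 7234 circ mm [567.2  98.2] 102.8 mean [0.5499 0.0642 0.2209] zmax [0.269 0.333] px 55.5 192.4
100 [0.27 0.27 0.28 0.28 0.32 0.27 0.27 0.  ] 0.735
110 [0.27 0.27 0.32 0.32  nan 0.27 0.27 0.  ] 0.713
120 [ 0.27  0.27  0.27  0.27  0.27  0.27  0.27 -0.  
[... 335 characters left out ...]
 0.   -0.    0.01] 0.618
190 [-0.   -0.    0.    0.   -0.   -0.    0.    0.01] 0.591
200 [0.   0.09 0.   0.   0.   0.   0.   0.08] 0.564
210 [ 0.    0.09  0.    0.    0.    0.06  0.   -0.  ] 0.533
220 [0.   0.09 0.   0.08 0.   0.06 0.   0.  ] 0.508
230 [ 0.    0.09  0.    0.08 -0.    0.06  0.   -0.  ] 0.484
240 [-0.   -0.    0.01  0.    0.   -0.    0.   -0.  ] 0.458
side flask 575 circ mm [ 514.4 -107.2] 32.2 mean [ 0.5138 -0.1043  0.1184] zmax [0.119 0.122] px 243.6 260.6
side stopper 288 circ mm [ 508.9 -360.5] 27.9 mean [ 0.5081 -0.3554  0.0576] zmax [0.058 0.061] px 270.7 207.2
side stopside 250 circ mm [ 508.6 -358.6] 28.1 mean [ 0.5061 -0.3416  0.0399] zmax [0.04  0.055] px 270.4 216.6
```

Run:
```python
from h import *
T=pts(vision.snapshot("top"));S=pts(vision.snapshot("side"))
A=np.concatenate([T.reshape(-1,3),S.reshape(-1,3)]);A=A[~np.isnan(A[:,0])&(A[:,0]>.2)]
A=A[(A[:,2]>.02)]
for n,c,zz in[("flask",(.515,-.109),.15),("stopper",(.509,-.362),.07)]:
    B=A[A[:,2]>zz];d=B[:,:2]-c;R=np.hypot(*d.T);a=np.degrees(np.arctan2(d[:,1],d[:,0]))
    for k in range(-180,180,20):
        m=(a>=k)&(a<k+20)
        if m.any():
            i=np.argmin(np.where(m,R,9));print(n,k,"dist",R[i].round(3),B[i].round(3))
B=A[(A[:,1]>-.05)]
for y in np.arange(-.05,.5,.05):
    m=(B[:,1]>=y)&(B[:,1]<y+.05)
    if m.sum()>20: print("y",y.round(2),"x",np.percentile(B[m,0],[1,99]).round(3),"zmax",np.percentile(B[m,2],99.5).round(3))
```

```text
flask -120 dist 0.639 [ 0.404 -0.738  0.213]
flask -100 dist 0.622 [ 0.487 -0.73   0.35 ]
flask -80 dist 0.235 [ 0.632 -0.312  0.17 ]
flask -60 dist 0.203 [ 0.671 -0.24   0.22 ]
flask -40 dist 0.166 [ 0.671 -0.166  0.224]
flask -20 dist 0.155 [ 0.67  -0.112  0.223]
flask 0 dist 0.155 [ 0.67  -0.103  0.223]
flask 20 dist 0.167 [ 0.671 -0.05   0.263]
flask 40 dist 0.167 [0.599 0.036 0.278]
flask 60 dist 0.144 [0.552 0.03  0.272]
flask 80 dist 0.145 [0.536 0.034 0.296]
flask 100 dist 0.213 [0.477 0.101 0.177]
stopper -120 dist 0.375 [ 0.443 -0.731  0.236]
stopper -100 dist 0.369 [ 0.487 -0.73   0.35 ]
stopper -80 dist 0.121 [ 0.569 -0.467  0.079]
stopper -60 dist 0.121 [ 0.576 -0.462  0.087]
stopper -40 dist 0.16 [ 0.659 -0.417  0.079]
stopper -20 dist 0.15 [ 0.657 -0.389  0.073]
stopper 0 dist 0.131 [ 0.633 -0.32   0.161]
stopper 20 dist 0.132 [ 0.633 -0.317  0.149]
stopper 40 dist 0.144 [ 0.604 -0.253  0.108]
stopper 60 dist 0.228 [ 0.55  -0.138  0.076]
stopper 80 dist 0.109 [ 0.496 -0.254  0.079]
stopper 100 dist 0.11 [ 0.489 -0.253  0.073]
y -0.05 x [0.672 0.916] zmax 0.33
y 0.0 x [0.508 0.924] zmax 0.333
y 0.05 x [0.493 0.964] zmax 0.4
y 0.1 x [0.461 0.786] zmax 0.346
y 0.15 x [0.501 0.784] zmax 0.345
y 0.2 x [0.608 0.782] zmax 0.344
y 0.35 x [0.431 0.433] zmax 0.553
```

>>> {"op": "drive_tool", "data": {
  "targets": [
    {"tz": 1, "wz": -0.14, "claw": 1},
    {"tz": 1, "wz": -0.14, "claw": 1},
    {"tz": 1, "wz": -0.14, "claw": 1},
    {"tz": 1, "wz": -0.14, "claw": 1},
    {"tz": 1, "wz": -0.14, "claw": 1},
    {"tz": 1, "wz": -0.14, "claw": 1},
    {"tz": 1, "wz": -0.14, "claw": 1},
    {"tz": 1, "wz": -0.14, "claw": 1}
  ]
}}

```text
validation failed for argument at $.ta...
```

>>> {"op": "drive_tool", "data": {
  "targets": [
    {"tx": 0, "ty": 0, "tz": 1, "wx": 0, "wy": 0, "wz": -0.14, "claw": 1},
    {"tx": 0, "ty": 0, "tz": 1, "wx": 0, "wy": 0, "wz": -0.14, "claw": 1},
    {"tx": 0, "ty": 0, "tz": 1, "wx": 0, "wy": 0, "wz": -0.14, "claw": 1},
    {"tx": 0, "ty": 0, "tz": 1, "wx": 0, "wy": 0, "wz": -0.14, "claw": 1},
    {"tx": 0, "ty": 0, "tz": 1, "wx": 0, "wy": 0, "wz": -0.14, "claw": 1},
    {"tx": 0, "ty": 0, "tz": 1, "wx": 0, "wy": 0, "wz": -0.14, "claw": 1},
    {"tx": 0, "ty": 0, "tz": 1, "wx": 0, "wy": 0, "wz": -0.14, "claw": 1},
    {"tx": 0, "ty": 0, "tz": 1, "wx": 0, "wy": 0, "wz": -0.14, "claw": 1}
  ]
}}

```text
clock: 1.1
tool_pos: [0.1826, 0.5974, 0.4637]
eef_rot: [0.673, 0.74, -0.0, -0.0]
contact_force: [0.9, 0.1, 0.4]
opening: 1.001
finger_force: 0.0
```

Run:
```python
from h import *
s=vision.snapshot("side");S=pts(s)
m=(S[...,1]>.3)&(S[...,2]>.02);v,u=np.nonzero(m);Q=S[m];print(len(Q),Q.min(0),Q.max(0),u.min(),u.max(),v.min(),v.max(),s["image"][m].mean(0))
# what's near camera in general
m=(s["range_z"]>0)&(s["range_z"]<.3);v,u=np.nonzero(m);print(m.sum(),S[m].min(0),S[m].max(0))
```

```text
134 [0.43052093 0.36857737 0.54678594] [0.43278292 0.37064437 0.55316888] 0 11 364 383 [65.84328358 78.01492537 90.97761194]
134 [0.43052093 0.36857737 0.54678594] [0.43278292 0.37064437 0.55316888]
```

>>> {"op": "drive_tool", "data": {
  "targets": [
    {"tx": 0.4, "ty": -1, "tz": 0, "wx": 0, "wy": 0, "wz": 0, "claw": 1},
    {"tx": 0.4, "ty": -1, "tz": 0, "wx": 0, "wy": 0, "wz": 0, "claw": 1},
    {"tx": 0.4, "ty": -1, "tz": 0, "wx": 0, "wy": 0, "wz": 0, "claw": 1},
    {"tx": 0.4, "ty": -1, "tz": 0, "wx": 0, "wy": 0, "wz": 0, "claw": 1},
    {"tx": 0.4, "ty": -1, "tz": 0, "wx": 0, "wy": 0, "wz": 0, "claw": 1},
    {"tx": 0.4, "ty": -1, "tz": 0, "wx": 0, "wy": 0, "wz": 0, "claw": 1},
    {"tx": 0.4, "ty": -1, "tz": 0, "wx": 0, "wy": 0, "wz": 0, "claw": 1},
    {"tx": 0.4, "ty": -1, "tz": 0, "wx": 0, "wy": 0, "wz": 0, "claw": 1}
  ]
}}

```text
clock: 1.95
tool_pos: [0.279, 0.3563, 0.4623]
eef_rot: [0.67, 0.742, 0.0, 0.0]
contact_force: [0.8, -0.6, 0.8]
opening: 1.0
finger_force: 0.0
```

>>> {"op": "drive_tool", "data": {
  "targets": [
    {"tx": 0.6, "ty": -1, "tz": 0, "wx": 0, "wy": 0, "wz": 0, "claw": 1},
    {"tx": 0.6, "ty": -1, "tz": 0, "wx": 0, "wy": 0, "wz": 0, "claw": 1},
    {"tx": 0.6, "ty": -1, "tz": 0, "wx": 0, "wy": 0, "wz": 0, "claw": 1},
    {"tx": 0.6, "ty": -1, "tz": 0, "wx": 0, "wy": 0, "wz": 0, "claw": 1},
    {"tx": 0.6, "ty": -1, "tz": 0, "wx": 0, "wy": 0, "wz": 0, "claw": 1},
    {"tx": 0.6, "ty": -1, "tz": 0, "wx": 0, "wy": 0, "wz": 0, "claw": 1},
    {"tx": 0.6, "ty": -1, "tz": 0, "wx": 0, "wy": 0, "wz": 0, "claw": 1},
    {"tx": 0.6, "ty": -1, "tz": 0, "wx": 0, "wy": 0, "wz": 0, "claw": 1}
  ]
}}

```text
clock: 2.75
tool_pos: [0.4231, 0.1164, 0.4624]
eef_rot: [0.67, 0.742, 0.0, -0.0]
contact_force: [-0.4, -0.3, -0.9]
opening: 0.999
finger_force: 0.0
```

>>> {"op": "drive_tool", "data": {
  "targets": [
    {"tx": 0.3, "ty": -1, "tz": 0, "wx": 0, "wy": 0, "wz": -0.1, "claw": 1},
    {"tx": 0.3, "ty": -1, "tz": 0, "wx": 0, "wy": 0, "wz": -0.1, "claw": 1},
    {"tx": 0.3, "ty": -1, "tz": 0, "wx": 0, "wy": 0, "wz": -0.1, "claw": 1},
    {"tx": 0.3, "ty": -1, "tz": 0, "wx": 0, "wy": 0, "wz": -0.1, "claw": 1},
    {"tx": 0.3, "ty": -1, "tz": 0, "wx": 0, "wy": 0, "wz": -0.1, "claw": 1},
    {"tx": 0.3, "ty": -1, "tz": 0, "wx": 0, "wy": 0, "wz": -0.1, "claw": 1},
    {"tx": 0.3, "ty": -1, "tz": 0, "wx": 0, "wy": 0, "wz": -0.1, "claw": 1},
    {"tx": 0.3, "ty": -1, "tz": 0, "wx": 0, "wy": 0, "wz": -0.1, "claw": 1}
  ]
}}

```text
clock: 3.55
tool_pos: [0.4949, -0.1233, 0.4623]
eef_rot: [0.915, 0.404, 0.0, -0.0]
contact_force: [1.1, 0.9, 0.1]
opening: 1.002
finger_force: 0.0
```

>>> {"op": "drive_tool", "data": {
  "targets": [
    {"tx": 0.06, "ty": -1, "tz": -0.5, "wx": 0, "wy": 0, "wz": 0, "claw": 1},
    {"tx": 0.06, "ty": -1, "tz": -0.5, "wx": 0, "wy": 0, "wz": 0, "claw": 1},
    {"tx": 0.06, "ty": -1, "tz": -0.5, "wx": 0, "wy": 0, "wz": 0, "claw": 1},
    {"tx": 0.06, "ty": -1, "tz": -0.5, "wx": 0, "wy": 0, "wz": 0, "claw": 1},
    {"tx": 0.06, "ty": -1, "tz": -0.5, "wx": 0, "wy": 0, "wz": 0, "claw": 1},
    {"tx": 0.06, "ty": -1, "tz": -0.5, "wx": 0, "wy": 0, "wz": 0, "claw": 1},
    {"tx": 0.06, "ty": -1, "tz": -0.5, "wx": 0, "wy": 0, "wz": 0, "claw": 1},
    {"tx": 0.06, "ty": -1, "tz": -0.5, "wx": 0, "wy": 0, "wz": 0, "claw": 1}
  ]
}}

```text
clock: 4.35
tool_pos: [0.5092, -0.3632, 0.3415]
eef_rot: [0.914, 0.406, 0.0, -0.0]
contact_force: [-0.2, 0.4, 1.1]
opening: 1.0
finger_force: 0.0
```

>>> {"op": "drive_tool", "data": {
  "targets": [
    {"tx": 0, "ty": 0, "tz": -1, "wx": 0, "wy": 0, "wz": 0, "claw": 1},
    {"tx": 0, "ty": 0, "tz": -1, "wx": 0, "wy": 0, "wz": 0, "claw": 1},
    {"tx": 0, "ty": 0, "tz": -1, "wx": 0, "wy": 0, "wz": 0, "claw": 1},
    {"tx": 0, "ty": 0, "tz": -1, "wx": 0, "wy": 0, "wz": 0, "claw": 1},
    {"tx": 0, "ty": 0, "tz": -1, "wx": 0, "wy": 0, "wz": 0, "claw": 1},
    {"tx": 0, "ty": 0, "tz": -1, "wx": 0, "wy": 0, "wz": 0, "claw": 1},
    {"tx": 0, "ty": 0, "tz": 0, "wx": 0, "wy": 0, "wz": 0, "claw": 1},
    {"tx": 0, "ty": 0, "tz": 0, "wx": 0, "wy": 0, "wz": 0, "claw": 1}
  ]
}}

```text
clock: 5.15
tool_pos: [0.5092, -0.3624, 0.1627]
eef_rot: [0.914, 0.405, -0.0, -0.0]
contact_force: [0.5, -0.4, 0.8]
opening: 1.003
finger_force: 0.0
```

Run:
```python
from h import *
st=r.get_state();print(st["tool_pos"],st["eef_rot"],st["q"].round(2),st["contact_force"])
a=vision.snapshot("side")["image"];b=vision.snapshot("top")["image"]
cv2.imwrite("pics/s1.png",np.hstack([cv2.resize(a[130:350,180:330],None,fx=2.5,fy=2.5),cv2.resize(b[130:350,180:330],None,fx=2.5,fy=2.5)]))
```

```text
[ 0.50919522 -0.3623683   0.1626714 ] [ 9.14192145e-01  4.05281011e-01 -1.22442784e-04 -9.80682715e-05] [ 0.29  0.81  0.48  1.64 -0.48  0.81  0.25] [ 0.45065206 -0.38156527  0.75058707]
```

View pics/s1.png

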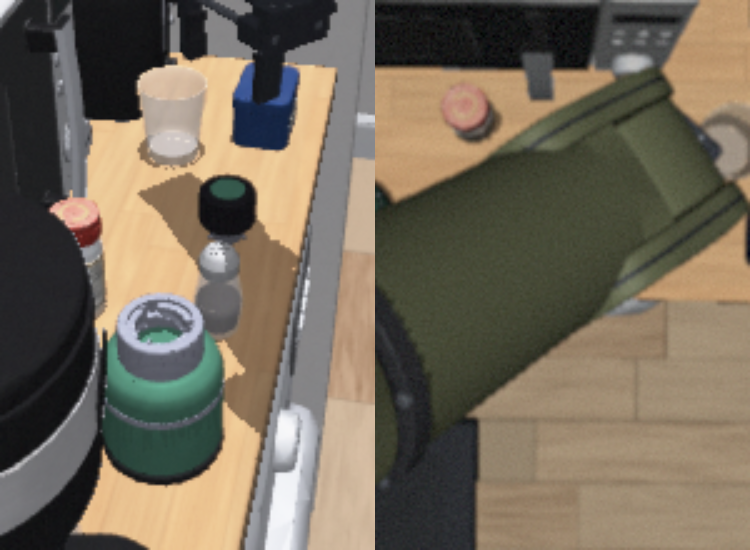

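The crop shows the flask's mouth at about (160,315) and the stopper at (228,200), with the gripper directly above and clear of it. The top view is blocked by the forearm. I'll go down and grip.

>>> {"op": "drive_tool", "data": {
  "targets": [
    {"tx": 0, "ty": 0, "tz": -0.8, "wx": 0, "wy": 0, "wz": 0, "claw": 1},
    {"tx": 0, "ty": 0, "tz": -0.8, "wx": 0, "wy": 0, "wz": 0, "claw": 1},
    {"tx": 0, "ty": 0, "tz": -0.8, "wx": 0, "wy": 0, "wz": 0, "claw": 1},
    {"tx": 0, "ty": 0, "tz": -0.8, "wx": 0, "wy": 0, "wz": 0, "claw": 1},
    {"tx": 0, "ty": 0, "tz": -0.5, "wx": 0, "wy": 0, "wz": 0, "claw": 1},
    {"tx": 0, "ty": 0, "tz": -0.37, "wx": 0, "wy": 0, "wz": 0, "claw": 1},
    {"tx": 0, "ty": 0, "tz": -0.2, "wx": 0, "wy": 0, "wz": 0, "claw": 1},
    {"tx": 0, "ty": 0, "tz": 0, "wx": 0, "wy": 0, "wz": 0, "claw": 1}
  ]
}}

```text
clock: 6.05
tool_pos: [0.5093, -0.3624, 0.0344]
eef_rot: [0.914, 0.405, 0.0, 0.0]
contact_force: [-0.4, 1.3, 0.6]
opening: 1.001
finger_force: 0.0
```

>>> {"op": "drive_tool", "data": {
  "force": 12,
  "targets": [
    {"tx": 0, "ty": 0, "tz": 0, "wx": 0, "wy": 0, "wz": 0, "claw": 0.5},
    {"tx": 0, "ty": 0, "tz": 0, "wx": 0, "wy": 0, "wz": 0, "claw": 0.35},
    {"tx": 0, "ty": 0, "tz": 0, "wx": 0, "wy": 0, "wz": 0, "claw": 0.3},
    {"tx": 0, "ty": 0, "tz": 0, "wx": 0, "wy": 0, "wz": 0, "claw": 0.25},
    {"tx": 0, "ty": 0, "tz": 0, "wx": 0, "wy": 0, "wz": 0, "claw": 0.2},
    {"tx": 0, "ty": 0, "tz": 0, "wx": 0, "wy": 0, "wz": 0, "claw": 0.1},
    {"tx": 0, "ty": 0, "tz": 0, "wx": 0, "wy": 0, "wz": 0, "claw": 0},
    {"tx": 0, "ty": 0, "tz": 0, "wx": 0, "wy": 0, "wz": 0, "claw": 0}
  ]
}}

```text
clock: 6.85
tool_pos: [0.5091, -0.3622, 0.0345]
eef_rot: [0.914, 0.405, 0.0, -0.0]
contact_force: [-0.9, 1.2, 4.1]
opening: 0.596
finger_force: 12.0
```

>>> {"op": "drive_tool", "data": {
  "force": 25,
  "targets": [
    {"tx": 0, "ty": 0, "tz": 0, "wx": 0, "wy": 0, "wz": 0, "claw": -0.2},
    {"tx": 0, "ty": 0, "tz": 0.2, "wx": 0, "wy": 0, "wz": 0, "claw": -0.2},
    {"tx": 0, "ty": 0, "tz": 0.6, "wx": 0, "wy": 0, "wz": 0, "claw": -0.2},
    {"tx": 0, "ty": 0, "tz": 1, "wx": 0, "wy": 0, "wz": 0, "claw": -0.2},
    {"tx": 0, "ty": 0, "tz": 1, "wx": 0, "wy": 0, "wz": 0, "claw": -0.2},
    {"tx": 0, "ty": 0, "tz": 1, "wx": 0, "wy": 0, "wz": 0, "claw": -0.2},
    {"tx": 0, "ty": 0, "tz": 1, "wx": 0, "wy": 0, "wz": 0, "claw": -0.2},
    {"tx": 0, "ty": 0, "tz": 1, "wx": 0, "wy": 0, "wz": 0, "claw": -0.2}
  ]
}}

```text
clock: 7.65
tool_pos: [0.509, -0.3621, 0.2095]
eef_rot: [0.914, 0.405, -0.0, -0.0]
contact_force: [1.4, 0.2, -0.7]
opening: 0.592
finger_force: 25.0
```

>>> {"op": "drive_tool", "data": {
  "targets": [
    {"tx": 0.03, "ty": 1, "tz": 0.1, "wx": 0, "wy": 0, "wz": -0.08, "claw": -0.2},
    {"tx": 0.03, "ty": 1, "tz": 0.1, "wx": 0, "wy": 0, "wz": -0.08, "claw": -0.2},
    {"tx": 0.03, "ty": 1, "tz": 0.1, "wx": 0, "wy": 0, "wz": -0.08, "claw": -0.2},
    {"tx": 0.03, "ty": 1, "tz": 0.1, "wx": 0, "wy": 0, "wz": -0.08, "claw": -0.2},
    {"tx": 0.03, "ty": 1, "tz": 0.1, "wx": 0, "wy": 0, "wz": -0.08, "claw": -0.2},
    {"tx": 0.03, "ty": 1, "tz": 0.1, "wx": 0, "wy": 0, "wz": -0.08, "claw": -0.2},
    {"tx": 0.03, "ty": 1, "tz": 0.1, "wx": 0, "wy": 0, "wz": -0.08, "claw": -0.2},
    {"tx": 0, "ty": 1, "tz": 0, "wx": 0, "wy": 0, "wz": -0.08, "claw": -0.2}
  ]
}}

```text
clock: 8.45
tool_pos: [0.5158, -0.1211, 0.2298]
eef_rot: [0.997, 0.08, 0.001, 0.0]
contact_force: [0.5, 0.2, -1.5]
opening: 0.596
finger_force: 25.0
```

Run:
```python
from h import *
st=r.get_state();print(st["tool_pos"],st["eef_rot"],st["q"].round(2),st["contact_force"],st["opening"],st["finger_force"])
a=vision.snapshot("side")["image"]
cv2.imwrite("pics/s2.png",cv2.resize(a[100:340,160:340],None,fx=2.5,fy=2.5))
```

```text
[ 0.51575738 -0.12107133  0.2297734 ] [9.96772792e-01 8.02726688e-02 5.30613386e-04 1.34512377e-04] [-0.31  0.68  0.79  1.87 -0.63  0.86 -0.61] [ 0.49175378  0.18646631 -1.48078941] 0.5961442147723978 24.991333067882806
```

View pics/s2.png

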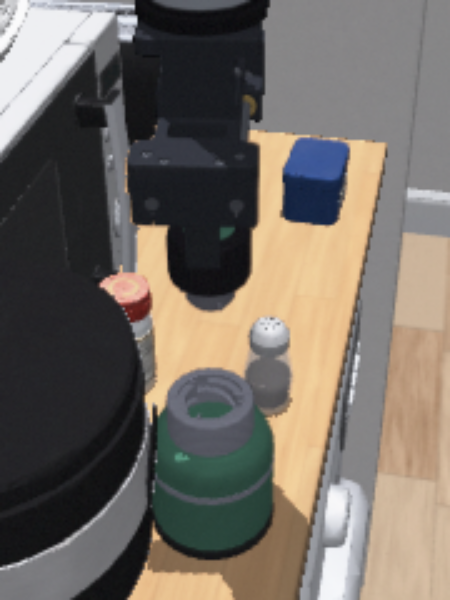

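The stopper hangs upright in the fingers: knob at about (209,260) and spigot at (208,300) in the crop, with the flask mouth just below at (210,400). Next I'll measure its offset from the neck.

```bash
cat > m.py <<'E'
from h import *
from scipy.optimize import least_squares
def fit(Q,R):
    f=lambda p:np.hypot(Q[:,0]-p[0],Q[:,1]-p[1])-R
    o=least_squares(f,[Q[:,0].mean(),Q[:,1].mean()-R*.6],loss="soft_l1",f_scale=.001);return o.x.round(4),np.abs(f(o.x)).mean().round(4),len(Q)
def box(P,c,w,a,b):
    m=(abs(P[...,0]-c[0])<w)&(abs(P[...,1]-c[1])<w)&(P[...,2]>a)&(P[...,2]<b);return P[m]
E
python3 - <<'E'
from m import *
st=r.get_state();t=np.array(st["tool_pos"]);s=vision.snapshot("side");P=pts(s)
zg=t[2]+.0055  # grip centre
for a,b,R in[(-.030,-.020,.017),(-.034,-.026,.017),(-.016,-.010,.027)]:
    print("z",a,b,fit(box(P,t,.04,zg+a,zg+b),R))
Q=box(P,t,.04,zg-.06,zg-.018);print("lowest z",np.percentile(Q[:,2],[0,1,5]),"x range",Q[:,0].min(),Q[:,0].max())
f=(.515,-.109);print("neck outer",fit(box(P,f,.045,.095,.112),.0315)); Q=box(P,f,.045,.114,.126)
print("rim circ",cv2.minEnclosingCircle(Q[:,:2].astype(np.float32)*1000),np.median(Q[:,2]))
print("body", fit(box(P,f,.06,.03,.06),.047))
E
```

```text
z -0.03 -0.02 (array([ 0.5159, -0.1128]), np.float64(0.0007), 59)
z -0.034 -0.026 (array([ 0.5158, -0.1128]), np.float64(0.0008), 68)
z -0.016 -0.01 (array([ 0.516 , -0.1133]), np.float64(0.0005), 85)
lowest z [0.19626813 0.19711839 0.19801759] x range 0.4995542980709866 0.5302139453290834
neck outer (array([ 0.5145, -0.1074]), np.float64(0.0039), 349)
rim circ ((514.8612670898438, -107.68536376953125), 32.301937103271484) 0.11958243900711746
body (array([ 0.5149, -0.1095]), np.float64(0.0006), 529)
```

Run:
```python
from m import *
st=r.get_state();t=np.array(st["tool_pos"]);print(t)
s=vision.snapshot("side");P=pts(s)
Q=box(P,t,.04,.197,.2185);
for z in np.arange(.197,.2185,.003):
    q=Q[(Q[:,2]>=z)&(Q[:,2]<z+.003)];
    if len(q)>4: print(z.round(3),len(q),"x",q[:,0].min().round(4),q[:,0].max().round(4),"front y max",np.percentile(q[:,1],[50,95,100]).round(4))
# spigot bottom silhouette: pixel columns of spigot
m=(abs(P[...,0]-t[0])<.04)&(abs(P[...,1]-t[1])<.05)&(P[...,2]>.19)&(P[...,2]<.26);v,u=np.nonzero(m)
for k in range(v.min(),v.max()+1,2): print(k,u[v==k].min(),u[v==k].max(),P[k,(u[v==k].min()+u[v==k].max())//2].round(3))
K=s["K"];M=np.array(s["cam_to_world"])
def proj(p):
    c=np.linalg.inv(M)@[*p,1];return (K[0,0]*c[0]/-c[2]+K[0,2],K[1,1]*-c[1]/-c[2]+K[1,2])
print("tcp px",proj(t),"grip",proj(t+[0,0,.0055]),"bottom front rim",proj(t+[0,.0125,-.0345]))
```

```text
[ 0.51575359 -0.11668672  0.22852907]
0.197 9 x 0.5026 0.5247 front y max [-0.1014 -0.1001 -0.0999]
0.2 22 x 0.4992 0.5358 front y max [-0.1002 -0.0977 -0.0977]
0.203 32 x 0.4989 0.5288 front y max [-0.101  -0.0983 -0.0969]
0.206 23 x 0.5007 0.5259 front y max [-0.1008 -0.0985 -0.0979]
0.209 13 x 0.5032 0.5219 front y max [-0.0987 -0.0975 -0.0972]
190 254 254 [ 0.5   -0.129  0.253]
192 254 254 [ 0.499 -0.124  0.253]
194 226 259 [ 0.507 -0.076  0.279]
196 226 258 [ 0.507 -0.077  0.275]
198 226 259 [ 0.506 -0.074  0.273]
200 226 259 [ 0.507 -0.077  0.268]
202 226 259 [ 0.507 -0.077  0.264]
204 226 259 [ 0.507 -0.078  0.26 ]
206 226 259 [ 0.508 -0.078  0.256]
208 226 259 [ 0.508 -0.08   0.251]
210 226 259 [ 0.511 -0.09   0.24 ]
212 227 259 [ 0.509 -0.09   0.236]
214 228 258 [ 0.509 -0.09   0.232]
216 229 256 [ 0.511 -0.09   0.227]
218 231 253 [ 0.511 -0.089  0.225]
220 234 253 [ 0.51 -0.09  0.22]
222 234 252 [ 0.512 -0.1    0.208]
224 236 250 [ 0.512 -0.099  0.204]
226 241 248 [ 0.511 -0.101  0.198]
tcp px (np.float64(242.95539072011118), np.float64(205.4711191151315)) grip (np.float64(242.89074022940602), np.float64(202.72562889302085)) bottom front rim (np.float64(241.62307111258812), np.float64(226.6792905756681))
```

>>> {"op": "drive_tool", "data": {
  "targets": [
    {"tx": 0, "ty": 0, "tz": 0, "wx": 0, "wy": 0, "wz": 0, "claw": -0.2},
    {"tx": 0, "ty": 0, "tz": 0, "wx": 0, "wy": 0, "wz": 0, "claw": -0.2},
    {"tx": 0, "ty": 0, "tz": 0, "wx": 0, "wy": 0, "wz": 0, "claw": -0.2},
    {"tx": 0, "ty": 0, "tz": 0, "wx": 0, "wy": 0, "wz": 0, "claw": -0.2},
    {"tx": 0, "ty": 0, "tz": 0, "wx": 0, "wy": 0, "wz": 0, "claw": -0.2},
    {"tx": 0, "ty": 0, "tz": 0, "wx": 0, "wy": 0, "wz": 0, "claw": -0.2},
    {"tx": 0, "ty": 0, "tz": 0, "wx": 0, "wy": 0, "wz": 0, "claw": -0.2},
    {"tx": 0, "ty": 0, "tz": 0, "wx": 0, "wy": 0, "wz": 0, "claw": -0.2}
  ]
}}

```text
clock: 9.4
tool_pos: [0.5155, -0.1223, 0.2293]
eef_rot: [0.997, 0.082, 0.0, 0.0]
contact_force: [-1.5, 0.7, -0.7]
opening: 0.596
finger_force: 25.0
```

```bash
cat > meas.py <<'E'
from m import *
for k in range(2):
    st=r.get_state();t=np.array(st["tool_pos"]);P=pts(vision.snapshot("side"));zg=t[2]+.0055
    print(t.round(4),fit(box(P,t,.04,zg-.034,zg-.021),.017),"body",fit(box(P,(.515,-.109),.06,.03,.06),.047)[:2],np.array(st["contact_force"]).round(1))
s=vision.snapshot("top");P=pts(s)
Q=box(P,(.515,-.109),.04,.112,.126);print("top rim pts",len(Q),cv2.minEnclosingCircle(Q[:,:2].astype(np.float32)*1000) if len(Q) else "")
E
python3 meas.py
```

```text
[ 0.5155 -0.1223  0.2293] (array([ 0.5158, -0.1211]), np.float64(0.0009), 89) body (array([ 0.515 , -0.1095]), np.float64(0.0006)) [-1.5  0.7 -0.7]
[ 0.5155 -0.1223  0.2293] (array([ 0.5157, -0.1213]), np.float64(0.0009), 87) body (array([ 0.515 , -0.1095]), np.float64(0.0006)) [ 0.1 -1.3 -1.7]
top rim pts 65 ((494.07879638671875, -113.4972915649414), 21.619226455688477)
```

>>> {"op": "drive_tool", "data": {
  "targets": [
    {"tx": -0.01, "ty": 0.2, "tz": -0.2, "wx": 0, "wy": 0, "wz": 0, "claw": -0.2},
    {"tx": -0.01, "ty": 0.2, "tz": -0.6, "wx": 0, "wy": 0, "wz": 0, "claw": -0.2},
    {"tx": 0, "ty": 0.01, "tz": -0.5, "wx": 0, "wy": 0, "wz": 0, "claw": -0.2},
    {"tx": 0, "ty": 0, "tz": -0.4, "wx": 0, "wy": 0, "wz": 0, "claw": -0.2},
    {"tx": 0, "ty": 0, "tz": -0.3, "wx": 0, "wy": 0, "wz": 0, "claw": -0.2},
    {"tx": 0, "ty": 0, "tz": 0, "wx": 0, "wy": 0, "wz": 0, "claw": -0.2},
    {"tx": 0, "ty": 0, "tz": 0, "wx": 0, "wy": 0, "wz": 0, "claw": -0.2},
    {"tx": 0, "ty": 0, "tz": 0, "wx": 0, "wy": 0, "wz": 0, "claw": -0.2}
  ]
}}

```text
clock: 10.35
tool_pos: [0.5153, -0.1104, 0.1699]
eef_rot: [0.997, 0.082, 0.001, 0.0]
contact_force: [0.4, -0.2, -0.3]
opening: 0.6
finger_force: 25.0
```

```bash
python3 meas.py
python3 - <<'E'
from h import *
a=vision.snapshot("side")["image"]
cv2.imwrite("pics/s3.png",cv2.resize(a[170:330,190:300],None,fx=3.5,fy=3.5,interpolation=cv2.INTER_CUBIC))
E
```

```text
[ 0.5153 -0.1104  0.1699] (array([ 0.5151, -0.1092]), np.float64(0.0008), 66) body (array([ 0.5151, -0.1094]), np.float64(0.0006)) [ 0.4 -0.2 -0.3]
[ 0.5153 -0.1103  0.1699] (array([ 0.5153, -0.1091]), np.float64(0.0008), 66) body (array([ 0.515 , -0.1096]), np.float64(0.0006)) [ 0.5 -0.4 -0.6]
top rim pts 46 ((491.898681640625, -115.1187744140625), 19.412961959838867)
```

View pics/s3.png

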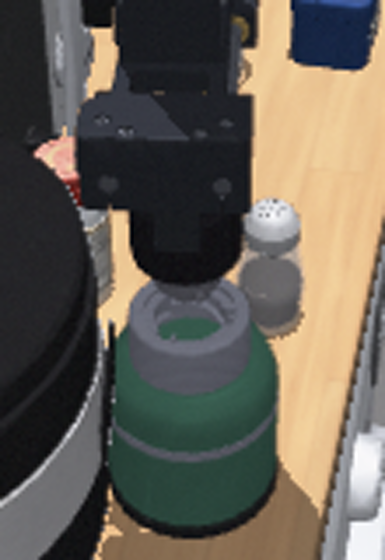

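Spigot at about (185,290) in the crop hangs right over the mouth at (190,315), and the fit agrees within 0.5 mm. I'll lower it gently.

>>> {"op": "drive_tool", "data": {
  "targets": [
    {"tx": 0, "ty": 0, "tz": -0.15, "wx": 0, "wy": 0, "wz": 0, "claw": -0.2},
    {"tx": 0, "ty": 0, "tz": -0.2, "wx": 0, "wy": 0, "wz": 0, "claw": -0.2},
    {"tx": 0, "ty": 0, "tz": -0.15, "wx": 0, "wy": 0, "wz": 0, "claw": -0.2},
    {"tx": 0, "ty": 0, "tz": -0.1, "wx": 0, "wy": 0, "wz": 0, "claw": -0.2},
    {"tx": 0, "ty": 0, "tz": -0.05, "wx": 0, "wy": 0, "wz": 0, "claw": -0.2},
    {"tx": 0, "ty": 0, "tz": -0.05, "wx": 0, "wy": 0, "wz": 0, "claw": -0.2},
    {"tx": 0, "ty": 0, "tz": 0, "wx": 0, "wy": 0, "wz": 0, "claw": -0.2},
    {"tx": 0, "ty": 0, "tz": 0, "wx": 0, "wy": 0, "wz": 0, "claw": -0.2}
  ]
}}

```text
clock: 11.35
tool_pos: [0.515, -0.11, 0.1484]
eef_rot: [0.997, 0.082, 0.0, 0.0]
contact_force: [0.3, 0.0, -0.5]
opening: 0.601
finger_force: 25.0
```

>>> {"op": "drive_tool", "data": {
  "targets": [
    {"tx": 0, "ty": 0, "tz": -0.02, "wx": 0, "wy": 0, "wz": 0, "claw": -0.2},
    {"tx": 0, "ty": 0, "tz": -0.02, "wx": 0, "wy": 0, "wz": 0, "claw": -0.2},
    {"tx": 0, "ty": 0, "tz": -0.02, "wx": 0, "wy": 0, "wz": 0, "claw": -0.2},
    {"tx": 0, "ty": 0, "tz": -0.02, "wx": 0, "wy": 0, "wz": 0, "claw": -0.2},
    {"tx": 0, "ty": 0, "tz": 0, "wx": 0, "wy": 0, "wz": 0, "claw": -0.2},
    {"tx": 0, "ty": 0, "tz": 0, "wx": 0, "wy": 0, "wz": 0, "claw": -0.2},
    {"tx": 0, "ty": 0, "tz": 0, "wx": 0, "wy": 0, "wz": 0, "claw": -0.2},
    {"tx": 0, "ty": 0, "tz": 0, "wx": 0, "wy": 0, "wz": 0, "claw": -0.2}
  ]
}}

```text
clock: 12.15
tool_pos: [0.5149, -0.11, 0.146]
eef_rot: [0.997, 0.082, 0.0, 0.0]
contact_force: [-0.0, 0.5, -0.5]
opening: 0.595
finger_force: 25.0
```

>>> {"op": "drive_tool", "data": {
  "targets": [
    {"tx": 0, "ty": 0, "tz": -0.02, "wx": 0, "wy": 0, "wz": 0, "claw": -0.2},
    {"tx": 0, "ty": 0, "tz": -0.02, "wx": 0, "wy": 0, "wz": 0, "claw": -0.2},
    {"tx": 0, "ty": 0, "tz": -0.02, "wx": 0, "wy": 0, "wz": 0, "claw": -0.2},
    {"tx": 0, "ty": 0, "tz": 0, "wx": 0, "wy": 0, "wz": 0, "claw": -0.2},
    {"tx": 0, "ty": 0, "tz": 0, "wx": 0, "wy": 0, "wz": 0, "claw": -0.2},
    {"tx": 0, "ty": 0, "tz": 0, "wx": 0, "wy": 0, "wz": 0, "claw": -0.2},
    {"tx": 0, "ty": 0, "tz": 0, "wx": 0, "wy": 0, "wz": 0, "claw": -0.2},
    {"tx": 0, "ty": 0, "tz": 0, "wx": 0, "wy": 0, "wz": 0, "claw": -0.2}
  ]
}}

```text
clock: 12.95
tool_pos: [0.5152, -0.11, 0.1446]
eef_rot: [0.997, 0.082, 0.0, 0.0]
contact_force: [0.3, 0.3, 5.7]
opening: 0.595
finger_force: 25.0
```

>>> {"op": "drive_tool", "data": {
  "force": 14,
  "targets": [
    {"tx": 0, "ty": 0, "tz": 0, "wx": 0, "wy": 0, "wz": 0, "claw": -0.2},
    {"tx": 0, "ty": 0, "tz": 0, "wx": 0, "wy": 0, "wz": 0.08, "claw": -0.2},
    {"tx": 0, "ty": 0, "tz": 0, "wx": 0, "wy": 0, "wz": 0.08, "claw": -0.2},
    {"tx": 0, "ty": 0, "tz": 0, "wx": 0, "wy": 0, "wz": 0.08, "claw": -0.2},
    {"tx": 0, "ty": 0, "tz": 0, "wx": 0, "wy": 0, "wz": 0.08, "claw": -0.2},
    {"tx": 0, "ty": 0, "tz": 0, "wx": 0, "wy": 0, "wz": 0.08, "claw": -0.2},
    {"tx": 0, "ty": 0, "tz": 0, "wx": 0, "wy": 0, "wz": 0, "claw": -0.2},
    {"tx": 0, "ty": 0, "tz": 0, "wx": 0, "wy": 0, "wz": 0, "claw": -0.2}
  ]
}}

```text
clock: 13.75
tool_pos: [0.5147, -0.1096, 0.1445]
eef_rot: [0.958, 0.287, 0.0, -0.001]
contact_force: [-1.1, 1.3, 5.1]
opening: 0.599
finger_force: 14.0
```

Run:
```python
from h import *
s=r.get_state();print(s["moment"],s["tool_pos"],s["contact_force"],s["q"].round(2))
```

```text
[0.35790922 0.4014839  0.03355221] [ 0.51473325 -0.10959293  0.14447358] [-1.0979469   1.32235368  5.07262848] [-0.19  0.75  0.53  1.96 -0.65  0.61 -0.21]
```

>>> {"op": "drive_tool", "data": {
  "targets": [
    {"tx": 0, "ty": 0, "tz": 0, "wx": 0, "wy": 0, "wz": 0.08, "claw": -0.2},
    {"tx": 0, "ty": 0, "tz": 0, "wx": 0, "wy": 0, "wz": 0.08, "claw": -0.2},
    {"tx": 0, "ty": 0, "tz": 0, "wx": 0, "wy": 0, "wz": 0.08, "claw": -0.2},
    {"tx": 0, "ty": 0, "tz": 0, "wx": 0, "wy": 0, "wz": 0.08, "claw": -0.2},
    {"tx": 0, "ty": 0, "tz": 0, "wx": 0, "wy": 0, "wz": 0.08, "claw": -0.2},
    {"tx": 0, "ty": 0, "tz": 0, "wx": 0, "wy": 0, "wz": 0, "claw": -0.2},
    {"tx": 0, "ty": 0, "tz": 0, "wx": 0, "wy": 0, "wz": 0, "claw": -0.2},
    {"tx": 0, "ty": 0, "tz": 0, "wx": 0, "wy": 0, "wz": 0, "claw": -0.2}
  ]
}}

```text
clock: 14.55
tool_pos: [0.515, -0.1102, 0.1441]
eef_rot: [0.878, 0.48, -0.0, 0.0]
contact_force: [-0.3, 0.3, 2.0]
opening: 0.603
finger_force: 14.0
```

```bash
cat > st.py <<'E'
from h import *
s=r.get_state();q=s["eef_rot"];print(s["moment"].round(2),np.round(s["tool_pos"],4),s["contact_force"].round(1),s["q"].round(2),"yaw",np.degrees(np.arctan2(2*q[1]**2-1,2*q[0]*q[1])).round(1))
E
python3 st.py
```

```text
[0.05 0.08 0.07] [ 0.515  -0.1102  0.1441] [-0.3  0.3  2. ] [-0.12  0.72  0.42  1.96 -0.52  0.57  0.08] yaw -32.7
```

>>> {"op": "drive_tool", "data": {
  "targets": [
    {"tx": 0, "ty": 0, "tz": -0.02, "wx": 0, "wy": 0, "wz": 0, "claw": -0.2},
    {"tx": 0, "ty": 0, "tz": 0, "wx": 0, "wy": 0, "wz": 0.06, "claw": -0.2},
    {"tx": 0, "ty": 0, "tz": 0, "wx": 0, "wy": 0, "wz": 0.06, "claw": -0.2},
    {"tx": 0, "ty": 0, "tz": 0, "wx": 0, "wy": 0, "wz": 0.06, "claw": -0.2},
    {"tx": 0, "ty": 0, "tz": 0, "wx": 0, "wy": 0, "wz": 0.06, "claw": -0.2},
    {"tx": 0, "ty": 0, "tz": 0, "wx": 0, "wy": 0, "wz": 0, "claw": -0.2},
    {"tx": 0, "ty": 0, "tz": 0, "wx": 0, "wy": 0, "wz": 0, "claw": -0.2},
    {"tx": 0, "ty": 0, "tz": 0, "wx": 0, "wy": 0, "wz": 0, "claw": -0.2}
  ]
}}

```text
clock: 15.35
tool_pos: [0.5146, -0.11, 0.1433]
eef_rot: [0.81, 0.586, -0.0, -0.0]
contact_force: [0.0, -0.3, -0.9]
opening: 0.599
finger_force: 14.0
```

```bash
python3 st.py
```

```text
[ 0.12  0.12 -0.02] [ 0.5146 -0.11    0.1433] [ 0.  -0.3 -0.9] [-0.08  0.71  0.35  1.96 -0.44  0.55  0.24] yaw -18.3
```

>>> {"op": "drive_tool", "data": {
  "targets": [
    {"tx": 0, "ty": 0, "tz": -0.02, "wx": 0, "wy": 0, "wz": 0, "claw": -0.2},
    {"tx": 0, "ty": 0, "tz": -0.02, "wx": 0, "wy": 0, "wz": 0, "claw": -0.2},
    {"tx": 0, "ty": 0, "tz": -0.02, "wx": 0, "wy": 0, "wz": 0, "claw": -0.2},
    {"tx": 0, "ty": 0, "tz": 0, "wx": 0, "wy": 0, "wz": 0, "claw": -0.2},
    {"tx": 0, "ty": 0, "tz": 0, "wx": 0, "wy": 0, "wz": 0, "claw": -0.2},
    {"tx": 0, "ty": 0, "tz": 0, "wx": 0, "wy": 0, "wz": 0, "claw": -0.2},
    {"tx": 0, "ty": 0, "tz": 0, "wx": 0, "wy": 0, "wz": 0, "claw": -0.2},
    {"tx": 0, "ty": 0, "tz": 0, "wx": 0, "wy": 0, "wz": 0, "claw": -0.2}
  ]
}}

```text
clock: 16.15
tool_pos: [0.5149, -0.11, 0.1417]
eef_rot: [0.81, 0.586, 0.0, 0.0]
contact_force: [-0.1, 0.4, -0.7]
opening: 0.599
finger_force: 14.0
```

```bash
python3 st.py
```

```text
[ 0.08  0.05 -0.02] [ 0.5149 -0.11    0.1417] [-0.1  0.4 -0.7] [-0.08  0.71  0.34  1.96 -0.44  0.54  0.25] yaw -18.2
```

>>> {"op": "drive_tool", "data": {
  "targets": [
    {"tx": 0, "ty": 0, "tz": -0.025, "wx": 0, "wy": 0, "wz": 0, "claw": -0.2},
    {"tx": 0, "ty": 0, "tz": -0.025, "wx": 0, "wy": 0, "wz": 0, "claw": -0.2},
    {"tx": 0, "ty": 0, "tz": -0.025, "wx": 0, "wy": 0, "wz": 0, "claw": -0.2},
    {"tx": 0, "ty": 0, "tz": -0.02, "wx": 0, "wy": 0, "wz": 0, "claw": -0.2},
    {"tx": 0, "ty": 0, "tz": 0, "wx": 0, "wy": 0, "wz": 0, "claw": -0.2},
    {"tx": 0, "ty": 0, "tz": 0, "wx": 0, "wy": 0, "wz": 0, "claw": -0.2},
    {"tx": 0, "ty": 0, "tz": 0, "wx": 0, "wy": 0, "wz": 0, "claw": -0.2},
    {"tx": 0, "ty": 0, "tz": 0, "wx": 0, "wy": 0, "wz": 0, "claw": -0.2}
  ]
}}

```text
clock: 16.95
tool_pos: [0.5148, -0.11, 0.1389]
eef_rot: [0.81, 0.586, -0.0, 0.0]
contact_force: [-0.2, 0.3, -0.9]
opening: 0.598
finger_force: 14.0
```

```bash
python3 st.py
```

```text
[ 0.13  0.1  -0.05] [ 0.5148 -0.11    0.1389] [-0.2  0.3 -0.9] [-0.08  0.72  0.34  1.96 -0.44  0.54  0.25] yaw -18.2
```

>>> {"op": "drive_tool", "data": {
  "targets": [
    {"tx": 0, "ty": 0, "tz": -0.02, "wx": 0, "wy": 0, "wz": 0, "claw": -0.2},
    {"tx": 0, "ty": 0, "tz": -0.02, "wx": 0, "wy": 0, "wz": 0, "claw": -0.2},
    {"tx": 0, "ty": 0, "tz": -0.02, "wx": 0, "wy": 0, "wz": 0, "claw": -0.2},
    {"tx": 0, "ty": 0, "tz": 0, "wx": 0, "wy": 0, "wz": 0, "claw": -0.2},
    {"tx": 0, "ty": 0, "tz": 0, "wx": 0, "wy": 0, "wz": 0, "claw": -0.2},
    {"tx": 0, "ty": 0, "tz": 0, "wx": 0, "wy": 0, "wz": 0, "claw": -0.2},
    {"tx": 0, "ty": 0, "tz": 0, "wx": 0, "wy": 0, "wz": 0, "claw": -0.2},
    {"tx": 0, "ty": 0, "tz": 0, "wx": 0, "wy": 0, "wz": 0, "claw": -0.2}
  ]
}}

```text
clock: 17.75
tool_pos: [0.515, -0.1099, 0.1373]
eef_rot: [0.81, 0.586, 0.0, 0.0]
contact_force: [-1.4, 2.3, 5.4]
opening: 0.602
finger_force: 14.0
```

```bash
python3 st.py
```

```text
[0.42 0.19 0.02] [ 0.515  -0.1099  0.1373] [-1.4  2.3  5.4] [-0.08  0.72  0.34  1.96 -0.44  0.53  0.25] yaw -18.2
```

>>> {"op": "drive_tool", "data": {
  "targets": [
    {"tx": 0, "ty": 0, "tz": -0.006, "wx": 0, "wy": 0, "wz": -0.08, "claw": -0.2},
    {"tx": 0, "ty": 0, "tz": -0.012, "wx": 0, "wy": 0, "wz": -0.08, "claw": -0.2},
    {"tx": 0, "ty": 0, "tz": -0.012, "wx": 0, "wy": 0, "wz": -0.08, "claw": -0.2},
    {"tx": 0, "ty": 0, "tz": -0.012, "wx": 0, "wy": 0, "wz": -0.08, "claw": -0.2},
    {"tx": 0, "ty": 0, "tz": -0.012, "wx": 0, "wy": 0, "wz": -0.08, "claw": -0.2},
    {"tx": 0, "ty": 0, "tz": 0, "wx": 0, "wy": 0, "wz": 0, "claw": -0.2},
    {"tx": 0, "ty": 0, "tz": 0, "wx": 0, "wy": 0, "wz": 0, "claw": -0.2},
    {"tx": 0, "ty": 0, "tz": 0, "wx": 0, "wy": 0, "wz": 0, "claw": -0.2}
  ]
}}

```text
clock: 18.55
tool_pos: [0.5151, -0.1097, 0.1358]
eef_rot: [0.914, 0.405, 0.0, -0.0]
contact_force: [-0.2, 2.5, 6.5]
opening: 0.596
finger_force: 14.0
```

```bash
python3 st.py
```

```text
[0.6  0.25 0.01] [ 0.5151 -0.1097  0.1358] [-0.2  2.5  6.5] [-0.14  0.74  0.45  1.96 -0.59  0.56 -0.03] yaw -42.2
```

>>> {"op": "drive_tool", "data": {
  "targets": [
    {"tx": 0, "ty": 0, "tz": -0.011, "wx": 0, "wy": 0, "wz": -0.08, "claw": -0.2},
    {"tx": 0, "ty": 0, "tz": -0.011, "wx": 0, "wy": 0, "wz": -0.08, "claw": -0.2},
    {"tx": 0, "ty": 0, "tz": -0.012, "wx": 0, "wy": 0, "wz": -0.08, "claw": -0.2},
    {"tx": 0, "ty": 0, "tz": -0.012, "wx": 0, "wy": 0, "wz": -0.08, "claw": -0.2},
    {"tx": 0, "ty": 0, "tz": -0.012, "wx": 0, "wy": 0, "wz": -0.08, "claw": -0.2},
    {"tx": 0, "ty": 0, "tz": 0, "wx": 0, "wy": 0, "wz": 0, "claw": -0.2},
    {"tx": 0, "ty": 0, "tz": 0, "wx": 0, "wy": 0, "wz": 0, "claw": -0.2},
    {"tx": 0, "ty": 0, "tz": 0, "wx": 0, "wy": 0, "wz": 0, "claw": -0.2}
  ]
}}

```text
clock: 19.35
tool_pos: [0.5151, -0.1095, 0.1339]
eef_rot: [0.978, 0.207, 0.0, -0.0]
contact_force: [0.2, 3.9, 4.9]
opening: 0.601
finger_force: 14.0
```

```bash
python3 st.py
```

```text
[ 0.64  0.18 -0.04] [ 0.5151 -0.1095  0.1339] [0.2 3.9 4.9] [-0.2   0.78  0.57  1.97 -0.72  0.61 -0.31] yaw -66.1
```

>>> {"op": "drive_tool", "data": {
  "targets": [
    {"tx": 0, "ty": -0.01, "tz": -0.012, "wx": 0, "wy": 0, "wz": -0.08, "claw": -0.2},
    {"tx": 0, "ty": 0, "tz": -0.012, "wx": 0, "wy": 0, "wz": -0.08, "claw": -0.2},
    {"tx": 0, "ty": 0, "tz": -0.008, "wx": 0, "wy": 0, "wz": -0.08, "claw": -0.2},
    {"tx": 0, "ty": 0, "tz": -0.006, "wx": 0, "wy": 0, "wz": -0.06, "claw": -0.2},
    {"tx": 0, "ty": 0, "tz": 0, "wx": 0, "wy": 0, "wz": -0.06, "claw": -0.2},
    {"tx": 0, "ty": 0, "tz": 0, "wx": 0, "wy": 0, "wz": 0, "claw": -0.2},
    {"tx": 0, "ty": 0, "tz": 0, "wx": 0, "wy": 0, "wz": 0, "claw": -0.2},
    {"tx": 0, "ty": 0, "tz": 0, "wx": 0, "wy": 0, "wz": 0, "claw": -0.2}
  ]
}}

```text
clock: 20.15
tool_pos: [0.5153, -0.1096, 0.1327]
eef_rot: [1.0, 0.02, 0.0, -0.0]
contact_force: [-0.4, 3.6, 5.5]
opening: 0.596
finger_force: 14.0
```

```bash
python3 st.py
python3 - <<'E'
from h import *
a=vision.snapshot("side")["image"]
cv2.imwrite("pics/s4.png",cv2.resize(a[190:300,200:290],None,fx=5,fy=5,interpolation=cv2.INTER_CUBIC))
E
```

```text
[0.79 0.12 0.01] [ 0.5153 -0.1096  0.1327] [-0.4  3.6  5.5] [-0.26  0.81  0.67  1.97 -0.83  0.66 -0.58] yaw -87.7
```

View pics/s4.png

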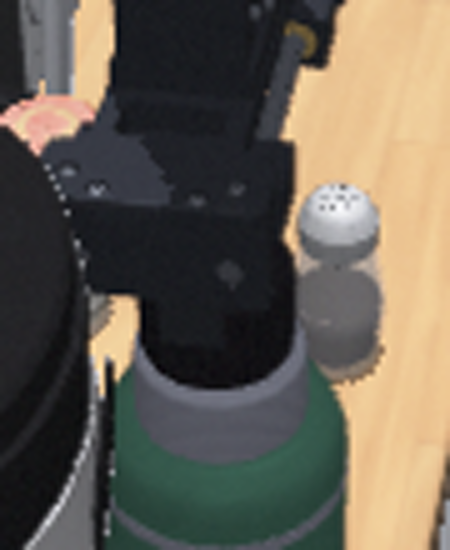

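The stopper's knob (215,340) now sits down onto the rim (220,385), nearly home. Joint 5 is close to its limit, so I'll let go, turn the gripper back and re-grip.

>>> {"op": "drive_tool", "data": {
  "targets": [
    {"tx": 0, "ty": 0.01, "tz": 0.01, "wx": 0, "wy": 0, "wz": 0, "claw": 0.4},
    {"tx": 0, "ty": 0.01, "tz": 0, "wx": 0, "wy": 0, "wz": 0, "claw": 0.6},
    {"tx": 0, "ty": 0, "tz": 0, "wx": 0, "wy": 0, "wz": 0, "claw": 0.8},
    {"tx": 0, "ty": 0, "tz": 0, "wx": 0, "wy": 0, "wz": 0, "claw": 0.8},
    {"tx": 0, "ty": 0, "tz": 0, "wx": 0, "wy": 0, "wz": 0.1, "claw": 0.8},
    {"tx": 0, "ty": 0, "tz": 0, "wx": 0, "wy": 0, "wz": 0.12, "claw": 0.8},
    {"tx": 0, "ty": 0, "tz": 0, "wx": 0, "wy": 0, "wz": 0.12, "claw": 0.8},
    {"tx": 0, "ty": 0, "tz": 0, "wx": 0, "wy": 0, "wz": 0.12, "claw": 0.8}
  ]
}}

```text
clock: 21.0
tool_pos: [0.5148, -0.11, 0.1328]
eef_rot: [0.966, 0.26, -0.0, 0.0]
contact_force: [0.0, 0.6, -0.5]
opening: 0.904
finger_force: 0.0
```

>>> {"op": "drive_tool", "data": {
  "targets": [
    {"tx": 0, "ty": 0, "tz": 0, "wx": 0, "wy": 0, "wz": 0.12, "claw": 0.8},
    {"tx": 0, "ty": 0, "tz": 0, "wx": 0, "wy": 0, "wz": 0.12, "claw": 0.8},
    {"tx": 0, "ty": 0, "tz": 0, "wx": 0, "wy": 0, "wz": 0.12, "claw": 0.8},
    {"tx": 0, "ty": 0, "tz": 0, "wx": 0, "wy": 0, "wz": 0.12, "claw": 0.8},
    {"tx": 0, "ty": 0, "tz": 0, "wx": 0, "wy": 0, "wz": 0.12, "claw": 0.8},
    {"tx": 0, "ty": 0, "tz": 0, "wx": 0, "wy": 0, "wz": 0, "claw": 0.8},
    {"tx": 0, "ty": 0, "tz": 0, "wx": 0, "wy": 0, "wz": 0, "claw": 0.8},
    {"tx": 0, "ty": 0, "tz": 0, "wx": 0, "wy": 0, "wz": 0, "claw": 0.8}
  ]
}}

```text
clock: 21.8
tool_pos: [0.5148, -0.1098, 0.1328]
eef_rot: [0.84, 0.542, -0.0, 0.0]
contact_force: [-0.4, 0.4, 0.2]
opening: 0.898
finger_force: 0.0
```

>>> {"op": "drive_tool", "data": {
  "force": 14,
  "targets": [
    {"tx": 0, "ty": 0, "tz": 0, "wx": 0, "wy": 0, "wz": 0, "claw": 0.4},
    {"tx": 0, "ty": 0, "tz": 0, "wx": 0, "wy": 0, "wz": 0, "claw": 0.3},
    {"tx": 0, "ty": 0, "tz": 0, "wx": 0, "wy": 0, "wz": 0, "claw": 0.2},
    {"tx": 0, "ty": 0, "tz": 0, "wx": 0, "wy": 0, "wz": 0, "claw": 0.1},
    {"tx": 0, "ty": 0, "tz": 0, "wx": 0, "wy": 0, "wz": 0, "claw": 0},
    {"tx": 0, "ty": 0, "tz": 0, "wx": 0, "wy": 0, "wz": 0, "claw": -0.2},
    {"tx": 0, "ty": 0, "tz": 0, "wx": 0, "wy": 0, "wz": 0, "claw": -0.2},
    {"tx": 0, "ty": 0, "tz": 0, "wx": 0, "wy": 0, "wz": 0, "claw": -0.2}
  ]
}}

```text
clock: 22.6
tool_pos: [0.5143, -0.1094, 0.1329]
eef_rot: [0.84, 0.543, -0.0, -0.0]
contact_force: [-2.6, 0.5, 3.2]
opening: 0.601
finger_force: 14.0
```

```bash
python3 st.py
```

```text
[ 0.22  0.7  -0.  ] [ 0.5143 -0.1094  0.1329] [-2.6  0.5  3.2] [-0.09  0.73  0.36  1.96 -0.49  0.53  0.19] yaw -24.2
```

>>> {"op": "drive_tool", "data": {
  "targets": [
    {"tx": -0.01, "ty": 0.01, "tz": -0.005, "wx": 0, "wy": 0, "wz": -0.06, "claw": -0.2},
    {"tx": 0, "ty": 0, "tz": -0.005, "wx": 0, "wy": 0, "wz": -0.06, "claw": -0.2},
    {"tx": 0, "ty": 0, "tz": -0.005, "wx": 0, "wy": 0, "wz": -0.06, "claw": -0.2},
    {"tx": 0, "ty": 0, "tz": 0, "wx": 0, "wy": 0, "wz": -0.06, "claw": -0.2},
    {"tx": 0, "ty": 0, "tz": 0, "wx": 0, "wy": 0, "wz": 0, "claw": -0.2},
    {"tx": 0, "ty": 0, "tz": 0, "wx": 0, "wy": 0, "wz": 0, "claw": -0.2},
    {"tx": 0, "ty": 0, "tz": 0, "wx": 0, "wy": 0, "wz": 0, "claw": -0.2},
    {"tx": 0, "ty": 0, "tz": 0, "wx": 0, "wy": 0, "wz": 0, "claw": -0.2}
  ]
}}

```text
clock: 23.4
tool_pos: [0.5136, -0.108, 0.1327]
eef_rot: [0.901, 0.434, -0.0, -0.001]
contact_force: [-4.0, 3.8, 8.0]
opening: 0.597
finger_force: 14.0
```

```bash
python3 st.py
```

```text
[0.63 1.05 0.06] [ 0.5136 -0.108   0.1327] [-4.   3.8  8. ] [-0.13  0.74  0.43  1.97 -0.57  0.55  0.02] yaw -38.5
```

>>> {"op": "drive_tool", "data": {
  "targets": [
    {"tx": -0.02, "ty": 0.03, "tz": 0, "wx": 0, "wy": 0, "wz": 0, "claw": -0.2},
    {"tx": 0, "ty": 0, "tz": 0, "wx": 0, "wy": 0, "wz": -0.06, "claw": -0.2},
    {"tx": 0, "ty": 0, "tz": 0, "wx": 0, "wy": 0, "wz": -0.06, "claw": -0.2},
    {"tx": 0, "ty": 0, "tz": 0, "wx": 0, "wy": 0, "wz": -0.06, "claw": -0.2},
    {"tx": 0, "ty": 0, "tz": 0, "wx": 0, "wy": 0, "wz": -0.06, "claw": -0.2},
    {"tx": 0, "ty": 0, "tz": 0, "wx": 0, "wy": 0, "wz": 0, "claw": -0.2},
    {"tx": 0, "ty": 0, "tz": 0, "wx": 0, "wy": 0, "wz": 0, "claw": -0.2},
    {"tx": 0, "ty": 0, "tz": 0, "wx": 0, "wy": 0, "wz": 0, "claw": -0.2}
  ]
}}

```text
clock: 24.2
tool_pos: [0.5123, -0.108, 0.1324]
eef_rot: [0.948, 0.318, -0.001, -0.001]
contact_force: [-5.4, 1.4, 6.9]
opening: 0.598
finger_force: 14.0
```

```bash
python3 st.py
```

```text
[0.31 1.32 0.34] [ 0.5123 -0.108   0.1324] [-5.4  1.4  6.9] [-0.17  0.76  0.5   1.97 -0.65  0.58 -0.15] yaw -52.9
```

>>> {"op": "drive_tool", "data": {
  "targets": [
    {"tx": 0, "ty": 0, "tz": 0, "wx": 0, "wy": 0, "wz": 0, "claw": 0.4},
    {"tx": 0, "ty": 0, "tz": 0, "wx": 0, "wy": 0, "wz": 0, "claw": 0.7},
    {"tx": 0, "ty": 0, "tz": 0, "wx": 0, "wy": 0, "wz": 0, "claw": 1},
    {"tx": 0, "ty": 0, "tz": 0, "wx": 0, "wy": 0, "wz": 0, "claw": 1},
    {"tx": 0, "ty": 0, "tz": 0, "wx": 0, "wy": 0, "wz": 0, "claw": 1},
    {"tx": 0, "ty": 0, "tz": 0.3, "wx": 0, "wy": 0, "wz": 0, "claw": 1},
    {"tx": 0, "ty": 0, "tz": 0.6, "wx": 0, "wy": 0, "wz": 0, "claw": 1},
    {"tx": 0, "ty": 0, "tz": 1, "wx": 0, "wy": 0, "wz": 0, "claw": 1}
  ]
}}

```text
clock: 25.0
tool_pos: [0.513, -0.1082, 0.1895]
eef_rot: [0.948, 0.317, -0.001, -0.001]
contact_force: [-0.3, -0.1, 0.0]
opening: 0.995
finger_force: 0.0
```

>>> {"op": "drive_tool", "data": {
  "targets": [
    {"tx": 0, "ty": 0, "tz": 1, "wx": 0, "wy": 0, "wz": 0, "claw": 1},
    {"tx": 0, "ty": -0.5, "tz": 1, "wx": 0, "wy": 0, "wz": 0, "claw": 1},
    {"tx": 0, "ty": -1, "tz": 0.5, "wx": 0, "wy": 0, "wz": 0, "claw": 1},
    {"tx": 0, "ty": -1, "tz": 0, "wx": 0, "wy": 0, "wz": 0, "claw": 1},
    {"tx": 0, "ty": -1, "tz": 0, "wx": 0, "wy": 0, "wz": 0, "claw": 1},
    {"tx": 0, "ty": -1, "tz": 0, "wx": 0, "wy": 0, "wz": 0, "claw": 1},
    {"tx": 0, "ty": 0, "tz": 0, "wx": 0, "wy": 0, "wz": 0, "claw": 1},
    {"tx": 0, "ty": 0, "tz": 0, "wx": 0, "wy": 0, "wz": 0, "claw": 1}
  ]
}}

```text
clock: 25.8
tool_pos: [0.5137, -0.2439, 0.2648]
eef_rot: [0.949, 0.317, 0.0, 0.0]
contact_force: [-0.4, 1.4, -0.4]
opening: 1.004
finger_force: 0.0
```

```bash
python3 st.py
python3 - <<'E'
from m import *
s=vision.snapshot("side");P=pts(s)
Q=box(P,(.515,-.109),.04,.150,.165);print("top",len(Q),cv2.minEnclosingCircle(Q[:,:2].astype(np.float32)*1000),"z",np.median(Q[:,2]))
A=np.c_[Q[:,:2]-Q[:,:2].mean(0),np.ones(len(Q))];m=abs(Q[:,2]-np.median(Q[:,2]))<.003;print("slope",np.linalg.lstsq(A[m],Q[m,2],rcond=None)[0][:2])
print("knob",fit(box(P,(.515,-.109),.04,.128,.148),.027),"body",fit(box(P,(.515,-.109),.06,.03,.06),.047))
cv2.imwrite("pics/s5.png",cv2.resize(s["image"][190:330,200:300],None,fx=4,fy=4,interpolation=cv2.INTER_CUBIC))
T=pts(vision.snapshot("top"));Q=box(T,(.515,-.109),.035,.15,.17);print("topcam",len(Q),np.median(Q[:,2]) if len(Q) else "",cv2.minEnclosingCircle(Q[:,:2].astype(np.float32)*1000) if len(Q) else "")
E
```

```text
[-0.06  0.14  0.03] [ 0.5137 -0.2439  0.2648] [-0.4  1.4 -0.4] [-0.01  0.64  0.66  1.71 -0.47  0.95 -0.1 ] yaw -53.1
top 580 ((514.3676147460938, -106.03056335449219), 27.999479293823242) z 0.1565096235250802
slope [ 0.00282466 -0.00977463]
knob (array([ 0.5148, -0.107 ]), np.float64(0.0007), 274) body (array([ 0.515 , -0.1095]), np.float64(0.0006), 517)
topcam 0
```

View pics/s5.png

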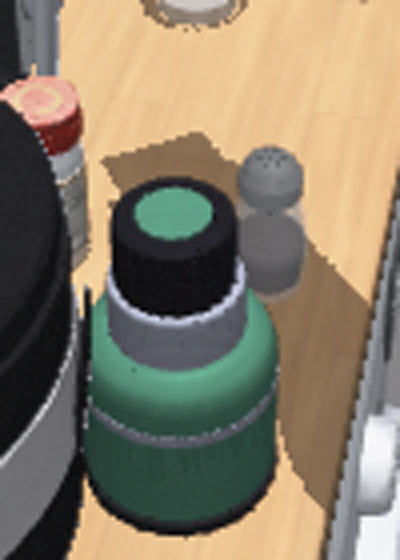

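The stopper stands on the neck, upright and with no visible gap, and the fingers are clear (knob at (175,250), rim at (180,315)). I'll check the height against the rim over several frames.

Run:
```python
from m import *
Z=[];Rm=[];TB=[]
for k in range(8):
    P=pts(vision.snapshot("side"))
    d=np.hypot(P[...,0]-.5147,P[...,1]+.107)
    Q=P[(d<.022)&(P[...,2]>.148)];Z.append(np.median(Q[:,2]))
    d=np.hypot(P[...,0]-.515,P[...,1]+.1082)
    Q=P[(d>.0285)&(d<.0305)&(P[...,1]>-.100)&(P[...,2]>.113)&(P[...,2]<.126)];Rm.append(np.median(Q[:,2]));n=len(Q)
    TB.append(np.median(P[(abs(P[...,0]-.5)<.02)&(abs(P[...,1]+.34)<.04)&(P[...,2]<.02)&(P[...,2]>-.02)][:,2]))
    # spice cap (106) and flask check
print(np.mean(Z),np.std(Z),"rim",np.mean(Rm),np.std(Rm),n,"table",np.mean(TB))
Q=box(P,(.619,-.238),.03,.1,.115);print("spice",np.median(Q[:,2]),len(Q))
Q=box(P,(.5,-.569),.025,.05,.075);print("tin",np.median(Q[:,2]),len(Q))
```

```text
0.15689240175210128 4.424520705351704e-05 rim 0.12033822237539915 0.00023844285797962997 64 table 0.0007953192486737926
spice 0.106828471512179 203
tin 0.06295550276117473 158
```

```bash
python3 -c "
from h import *
print(workorder.finish_job())"
```

```text
the job is handed in; nothing more can be done
None
```

I screwed the stopper home, let go and handed the job in. The last camera check put its shoulder about 0.1–0.6 mm above the rim (limit 1 mm) and upright to about 0.01 rad, but the hand-in returned no verdict.

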